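Seat the label-sensor stand under the retaining block and clamp it

ROBOT

A 6-joint arm with a two-finger parallel gripper is mounted at the origin on the work surface. World frame = base frame: x ahead of the robot, y to its left, z up, the work surface at z = 0. Lengths are in m, angles in rad, forces in N, time in s.
With the tool pointing down it reaches from about 0.35 to 0.875 m from the base axis. Payload 15.5 kg.
Tool frame: the origin (TCP) lies at the very end of the fingers, on their centre line; the grasp point (between the pads) lies robot.hold_point_z behind it (robot.hold_point_z is the distance from the TCP to the grasp point, in m); z points along the fingers, y is the line along which they close (so a half turn about z gives the same grasp; the last joint's range is limited). The gripper opens to 85 mm and grips with 20 to 120 N. Pads are 22 mm wide; open, the fingers measure 114 mm over their backs; the gripper's body (76 mm by 85 mm) begins 54 mm behind the grasp point. The pads swing forward as they close: fully open they stand 13 mm farther back than shut.
Start: joints at [1.093, 0.494, 1.345, -0, 1.302, -0.096], TCP at [0.233, 0.58, 0.231] pointing down, gripper open.
Joint ranges: [-2.91, 2.91], [-0.82, 2.16], [0.22, 2.67], [-1.22, 4.37], [0.12, 2.79], [-3.08, 3.08]. Speed limits (rad/s): [1.89, 1.89, 2.57, 3.01, 3.01, 3.01].

INTERFACE

Orientations are given as a unit quaternion [x, y, z, w].
In Python, from bench import robot gives the robot as it stands.
- The arm moves only by the tool step_arm, never from a script. Its argument "motion" is a list of rows, each a list of 7 numbers: the opening, from 0 (shut) to 1 (fully open), then the shift along the tool's x, y, z normalised to -1 to 1, where 1 is 60 mm, then the turn, a rotation vector about the tool's x, y, z normalised to -1 to 1, where 1 is 30 degrees. A call has 1 to 5 rows; each row shifts and turns the commanded pose from where the row before left it, along the tool's axes as they then stand; what a row does not reach is not made up. A row lasts 1/8 s, in which the tool goes at most 62.5 mm and 10.7 degrees, less where a joint would pass 70% of its speed; a pose out of reach is approached as far as the arm can. A call with a number of a shift or a turn outside -1 to 1 is refused whole. A call with a gripper value outside its range is refused whole. The fingers move at their own pace and stop on an object; "force" is the grip in N (left out, the last holds). Time passes only in rows, so rows that do not move let the fingers close. It gives the time, the measured TCP pose, the force, the opening and the grip force at its end, in the units of the state.
- robot.get_obs(): the state, without advancing time (a new reading comes with each control period).
- robot.get_image(name): name is "scene" or "top" or "wrist"; returns (picture, depth): 384x512x3 uint8, red, green, blue; 384x512 float32, m along the optical axis (not along the pixel's ray), 0 where there is no reading.
- robot.calibration(name): a dict with "fx", "fy", "cx", "cy" (pixels), "eye" and "attitude" of the camera in the world. Camera axes: x right, y down, z forward; pixel columns grow to the right and rows downward; lengths in m; the calibration is good to about 2 mm. The wrist camera is an equidistant fisheye: a pixel r from the principal point sees the ray r / f radians off the axis. A picture is of the moment at which its call begins: read the wrist's pose just before it. calibration takes no time and is no camera call; for the wrist camera it gives the pose at the moment of the call.
- robot.close_job(): hands the job in; it is judged then, once.
The state is a dict: "time_s": time; "joint_pos": joint angles; "qvel": joint speeds; "joint_efforts": joint torques, N m; "tcp_pos": TCP position; "orientation": TCP orientation; "contact_force": force on the tool from outside, world axes, zero at the start; "torque": the same for the moment, N m; "finger_gap": opening from 0.0 (shut) to 1.0 (fully open); "grasp_force": force on a finger pad.
Only numpy, scipy, OpenCV 4.12 (cv2) and the standard library are available. Lean on these libraries where they do the work, as an engineer would, in place of code of your own. Each camera call takes 0.05 s, during which the arm holds its last target. There are 200 camera calls.

TASK

Fit the label-sensor stand to the labeller's bed plate: set its foot on the plate in front of the dark retaining block, sensor fork towards the block, and slide it in under the overhang until it bears on the hidden stop, then push the blue clamp toe up until it presses the foot firmly home and leave everything there, hands off. The stop belongs to the handwheel spindle and its setting must not be spoiled, so feel for it and push gently (about 10 N is plenty, never over 20 N), and leave the other things on the bench where they are.

Things in the scene. Friction and masses are not known exactly. Their poses are not given: they have to be found in the camera images.
- retainer: Aluminium bed plate, 190 x 290 x 12 mm, fixed, carrying a dark steel retaining block (100 mm wide, 60 mm deep, top 40 mm over the bench) with a pocket under it, open to -y. Origin: at bench level straight below the middle of the pocket's mouth; z up, +y points straight into the pocket. The plate's top is at z = 12 mm, from y = -195 to +95 mm.
- mouth (a point): Middle of the pocket's mouth at plate height (12 mm up), axes as retainer. The pocket is 53 mm wide and 12 mm high; walls and roof flare over the first 6 mm to 65 and 17 mm. Hidden inside is the rigid brass stop; its setting differs each time: the foot's front edge meets it 18 to 41 mm past the mouth. This is not measured and must be felt.
- spindle: The stop's spindle unit behind the block, y = 62 to 185 mm of the retainer frame: aluminium gear block, orange position counter, black handwheel (96 mm across, top 110 mm over the bench). It carries the hidden stop. Origin and axes are those of retainer. Nothing on it is to be operated.
- stand_mid (a point): Loose sensor stand, about 0.45 kg: steel foot 50 (x) x 80 (y) x 10 mm, aluminium pillar 24 (x) x 26 (y) mm up to 62 mm, black fork sensor 22 mm wide up to 78 mm, prongs to +y. This point: on the pillar's axis, 40 mm above the underside; grip here across x. Front edge of the foot 57 mm ahead (+y), rear edge 23 mm behind. It starts upright on the bench.
- toe (a joint): Travel (m) of the blue clamp toe along the plate towards the pocket, 0 to 0.080: its upright clamping face is at y = -114 mm + this value in the retainer frame. Starts drawn back, 0 to 0.010. It slides stiffly (about 3 N of friction) and stays where it is left.
- toe_knob (a point): Centre of the black knob on the clamp toe's post, to grip or push: 23 mm diameter, 26 mm tall, top 84 mm over the bench, this point 67 mm over it and 32 mm behind (-y) the clamping face; axes as retainer. Below is the toe's block, 50 x 50 mm, 20 mm tall; its nose, 13 mm over the plate, reaches 5 mm ahead of the face and passes over the foot's rear edge.
- roller: Bystander: loose aluminium guide roller with black end caps standing upright, 38 mm in diameter, 86 mm tall; origin at the middle of its underside.
- label_roll: Bystander: loose white label roll lying flat, 96 mm in diameter, 50 mm tall; origin at the middle of its underside.
- spanner: Bystander: loose steel spanner lying on the bench, 160 mm long along its x; origin at its underside.
- bolt: Bystander: loose steel hex bolt standing on its head on the bed plate, about 80 mm to the +x side of the slide path, 19 mm across, 28 mm tall; origin at the middle of its underside.
- star_knob: Bystander: loose black five-lobed clamping knob lying on the bench, 50 mm across, 22 mm tall; origin at the middle of its underside.
Things that resemble listed ones, but are neither listed nor needed, are in the scene too. Several things look just like the part that bears stand_mid: the one meant starts nearest to the robot's base.

How it is judged:
By the outcome, as a careful person would: the job done as asked, in the order asked, and still so for the second after the job is handed in, with the robot touching nothing.
It also fails if it takes over 62 s, if anything falls off the work surface, if the arm or the gripper's body presses on something with over 40 N, if the wrist force passes 120 N, or if a joint passes its speed limit or range.

## Working session

There is one attempt and no reset: what is moved stays moved. The work goes in short steps, Python scripts to look and compute and a tool call to move; the robot and the scene stay as the last step left them, time stands still between calls to the robot, and variables do not carry over. Pictures are saved under pics/ and viewed, at most 13 in all, crops included, and the job is handed in when it is done.

Besides the shell and the picture viewer there is one more tool, called after ">>>" as name(argument=value, ...) on one line, values as JSON. step_arm: Moves the arm, as the interface text tells. Its arguments: {"type":"object","properties":{"motion":{"type":"array"},"force":{"type":"number"}},"required":["motion"]}

```bash
mkdir -p pics; ls
python3 - <<'E'
from bench import robot
import cv2,numpy as np
for n in("scene","top"):
    im,d=robot.get_image(n); np.savez(f"{n}0.npz",im=im,d=d)
    cv2.imwrite(f"pics/{n}0.png",cv2.resize(im[:,:,::-1],(800,600)))
    print(n,robot.calibration(n))
print(robot.hold_point_z,robot.get_obs())
E
```

```text
pics
scene {'fx': 392.81538957174735, 'fy': 392.81538957174735, 'cx': 250.82217710991503, 'cy': 186.0336989085087, 'eye': array([1.64043084, 0.09187888, 0.9267784 ]), 'attitude': array([ 0.57358251,  0.69834519, -0.32327927, -0.28072692])}
top {'fx': 462.29531714836037, 'fy': 462.29531714836037, 'cx': 253.7247538924111, 'cy': 196.46021438157612, 'eye': array([ 0.3669595 , -0.10878296,  1.6466988 ]), 'attitude': array([-0.6966135 ,  0.71427748, -0.0440061 ,  0.05099788])}
0.0187 {'time_s': 0.1, 'joint_pos': array([ 1.09249099e+00,  4.94114329e-01,  1.34607382e+00,  2.98997191e-05,
        1.30250476e+00, -9.54892954e-02]), 'qvel': array([ 0.00283552, -0.00260973, -0.00103004,  0.00026677, -0.00045733,
        0.00127602]), 'joint_efforts': array([ 1.91935978e-03, -8.83589888e+01, -3.84559608e+01, -4.13296038e-04,
        5.38551467e-03,  7.02314793e-06]), 'tcp_pos': array([0.23328931, 0.57947567, 0.23076248]), 'orientation': array([ 1.90245258e-01,  9.81736441e-01, -5.23565466e-04, -1.69498201e-04]), 'contact_force': array([-0.89665328, -0.0530691 , -0.54435669]), 'torque': array([ 0.01477588, -0.0050386 ,  0.01309195]), 'grasp_force': 0.0, 'finger_gap': 1.0013935181687892}
```

View pics/top0.png

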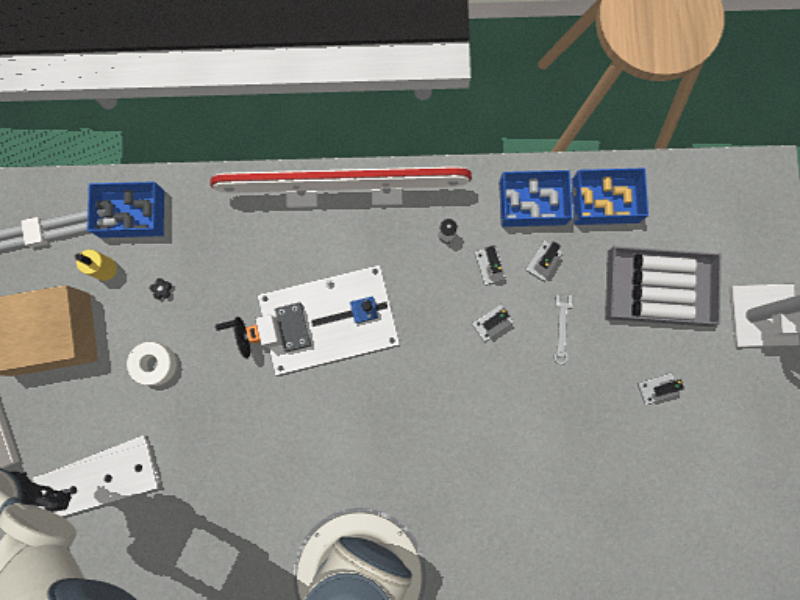

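View pics/scene0.png

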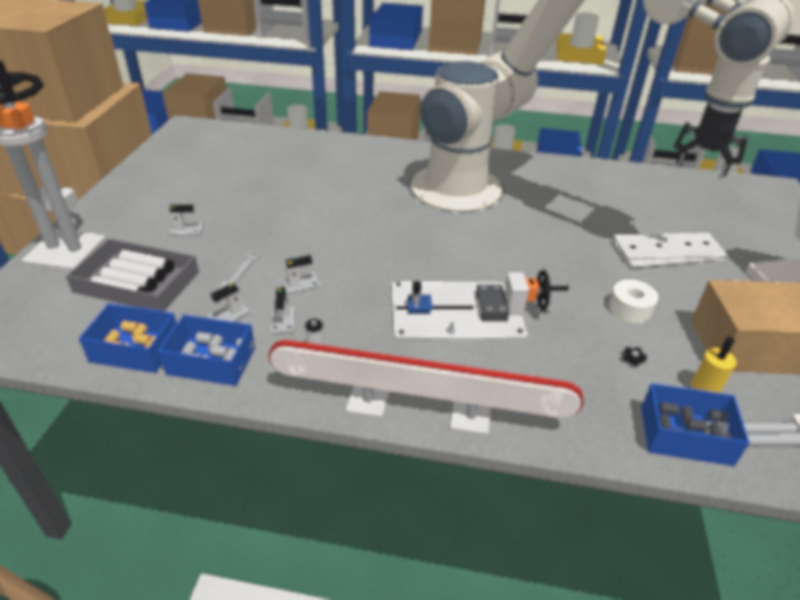

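Top view: four look-alike stands at about (490,263), (545,258), (493,322) and (661,388), and the robot's base at (360,570). (493,322) looks nearest to the base. The plate is at (328,320), with the block at (292,327) and the blue toe at (365,308).

```bash
cat > h.py <<'E'
import numpy as np,cv2
from scipy.spatial.transform import Rotation as R
from bench import robot
def rays(c,uv,fish=False):
    uv=np.asarray(uv,float).reshape(-1,2); x=(uv-[c['cx'],c['cy']])/[c['fx'],c['fy']]
    if fish:
        r=np.linalg.norm(x,axis=1,keepdims=True); d=np.c_[x/np.maximum(r,1e-9)*np.sin(r),np.cos(r)]
    else: d=np.c_[x,np.ones(len(x))]
    return R.from_quat(c['attitude']).apply(d)
def onplane(c,uv,z,fish=False):
    d=rays(c,uv,fish); e=np.array(c['eye']); return e+d*((z-e[2])/d[:,2])[:,None]
def cloud(c,d,fish=False):
    v,u=np.mgrid[:d.shape[0],:d.shape[1]]; uv=np.c_[u.ravel(),v.ravel()]
    if fish:
        x=(uv-[c['cx'],c['cy']])/[c['fx'],c['fy']]; r=np.linalg.norm(x,axis=1); k=np.cos(r)
    else: k=1
    e=np.array(c['eye']); return (e+rays(c,uv,fish)*(d.ravel()/k)[:,None]).reshape(*d.shape,3)
E
python3 - <<'E'
from h import *
c=robot.calibration("top"); f=np.load("top0.npz"); im,d=f['im'],f['d']; P=cloud(c,d)
for uv in [(490,263),(545,258),(493,322),(661,388)]:
    p=onplane(c,np.array(uv)*.64,.03)[0]; print(uv,p.round(3),np.hypot(*p[:2]).round(3))
print('bench z',P[300,300].round(4),P[250,200].round(4))
hsv=cv2.cvtColor(im,cv2.COLOR_RGB2HSV)
# plate: bright pixels in region
m=((hsv[...,2]>185)&(hsv[...,1]<40)).astype(np.uint8); m[:, :160]=0; m[:,262:]=0; m[:160]=0; m[250:]=0
cs,_=cv2.findContours(m,cv2.RETR_EXTERNAL,cv2.CHAIN_APPROX_NONE); k=max(cs,key=cv2.contourArea)
w=onplane(c,k[:,0],.012)[:,:2]; print('plate',cv2.minAreaRect((w*1000).astype(np.float32)))
# blocks by height
for nm,z0,z1 in(('block',.034,.046),('knob',.074,.1)):
    mm=((P[...,2]>z0)&(P[...,2]<z1)).astype(np.uint8); mm[:,:170]=0; mm[:,262:]=0; mm[:165]=0; mm[245:]=0
    for k in cv2.findContours(mm,cv2.RETR_EXTERNAL,cv2.CHAIN_APPROX_NONE)[0]:
        if len(k)>6: q=P[k[:,0,1],k[:,0,0]][:,:2]; print(nm,len(k),k[:,0].mean(0),cv2.minAreaRect((q*1000).astype(np.float32)))
# stand
mm=(P[...,2]>.052).astype(np.uint8); s=np.zeros_like(mm); s[190:225,295:335]=mm[190:225,295:335]
k=max(cv2.findContours(s,0,1)[0],key=cv2.contourArea); q=P[s>0]; print('stand top',q.mean(0),q[:,2].max(),cv2.minAreaRect((q[:,:2]*1000).astype(np.float32)))
a=cv2.resize(im[190:225,295:335,::-1],(400,350),interpolation=3); b=cv2.resize(im[170:245,160:260,::-1],(467,350),interpolation=3)
cv2.imwrite("pics/crop1.png",np.hstack([a,b])[:, :800])
E
```

```text
(490, 263) [ 0.681 -0.311  0.03 ] 0.749
(545, 258) [ 0.689 -0.436  0.03 ] 0.816
(493, 322) [ 0.546 -0.312  0.03 ] 0.629
(661, 388) [ 0.39  -0.677  0.03 ] 0.781
bench z [ 0.2221 -0.2473  0.0038] [ 4.034e-01  9.980e-02 -1.000e-04]
plate ((563.3897705078125, 70.993896484375), (187.91537475585938, 303.5653381347656), 12.62258529663086)
block 7 [230.57142857 200.57142857] ((572.8087768554688, -13.60930061340332), (5.046998500823975, 9.822418212890625), 41.983463287353516)
block 8 [227.25  199.625] ((575.798583984375, -2.081170082092285), (5.101975917816162, 12.381741523742676), 42.48542785644531)
block 9 [238.33333333 199.11111111] ((577.2470703125, -40.11040496826172), (12.824984550476074, 7.967296600341797), 32.19947052001953)
block 87 [186.06896552 208.67816092] ((547.4287109375, 142.8177947998047), (100.5009765625, 64.34927368164062), 12.133220672607422)
block 8 [229.    192.375] ((600.6316528320312, -9.195541381835938), (5.7117018699646, 13.64815902709961), 34.00287628173828)
block 8 [236.75  190.625] ((606.4572143554688, -35.39750289916992), (8.3919095993042, 7.029149532318115), 51.202178955078125)
knob 45 [172.6        211.04444444] ((538.1781005859375, 183.41485595703125), (63.24898910522461, 24.147523880004883), 10.694836616516113)
knob 16 [234. 195.] ((585.5648193359375, -28.692441940307617), (21.443546295166016, 19.837434768676758), 43.80963134765625)
stand top [ 0.5429606  -0.30576334  0.11529365] 1.646698804374291 ((471.5621337890625, -217.50189208984375), (26.083232879638672, 300.60882568359375), 38.935523986816406)
```

View pics/crop1.png

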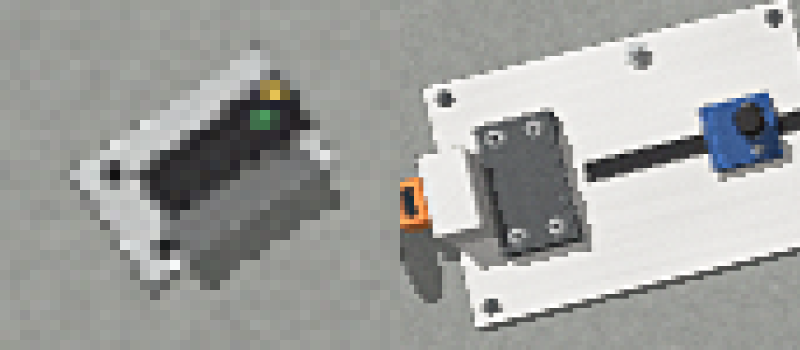

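The crop shows the nearest candidate: radius 0.63 m, against 0.75–0.82 m for the others. Its fork lies along the foot's diagonal, with two bolt holes at the lower-left end. The retainer is clear, yawed about 12.4°, with its mouth near (0.554, 0.113). I'm setting off.

>>> step_arm(motion=[[1,-0.65,-0.74,0,0,0,0],[1,-0.65,-0.74,0,0,0,0],[1,-0.65,-0.74,0,0,0,0],[1,-0.65,-0.74,0,0,0,0],[1,-0.65,-0.74,0,0,0,0]], force=40)

```text
time_s: 0.72
tcp_pos: [0.3316, 0.2992, 0.2312]
orientation: [0.19, 0.982, -0.0, 0.0]
contact_force: [1.0, 0.3, -0.2]
finger_gap: 0.999
grasp_force: 0.0
```

>>> step_arm(motion=[[1,-0.65,-0.74,0,0,0,0],[1,-0.65,-0.74,0,0,0,0],[1,-0.65,-0.74,0,0,0,0],[1,-0.65,-0.74,0,0,0,0],[1,-0.65,-0.74,0,0,0,0]])

```text
time_s: 1.35
tcp_pos: [0.4296, 0.0203, 0.2313]
orientation: [0.19, 0.982, 0.0, 0.0]
contact_force: [1.5, 0.7, -0.3]
finger_gap: 0.999
grasp_force: 0.0
```

>>> step_arm(motion=[[1,-0.65,-0.74,0,0,0,0],[1,-0.65,-0.74,0,0,0,0],[1,-0.65,-0.74,0,0,0,0],[1,-0.65,-0.74,0,0,0,0],[1,-0.65,-0.74,0,0,0,0]])

```text
time_s: 1.98
tcp_pos: [0.5276, -0.2585, 0.231]
orientation: [0.19, 0.982, 0.0, -0.0]
contact_force: [2.1, 0.6, 0.7]
finger_gap: 1.003
grasp_force: 0.0
```

>>> step_arm(motion=[[1,0,0,0,0,0,0.28],[1,0,0,0,0,0,0.28],[1,0,0,0,0,0,0.28],[1,0,0,0,0,0,0.28],[1,0,0,0,0,0,0]])

```text
time_s: 2.6
tcp_pos: [0.5272, -0.2564, 0.2311]
orientation: [0.466, 0.885, 0.0, -0.0]
contact_force: [0.5, -0.9, -0.3]
finger_gap: 0.998
grasp_force: 0.0
```

Run:
```python
from h import *
c=robot.calibration("wrist"); o=robot.get_obs(); im,d=robot.get_image("wrist"); np.savez("w1.npz",im=im,d=d,c=np.array(c,dtype=object))
print(o['time_s'],o['tcp_pos'],o['orientation'],o['joint_pos'],c)
cv2.imwrite("pics/w1.png",cv2.resize(im[:,:,::-1],(800,600)))
```

```text
2.6 [ 0.52722298 -0.25642649  0.23105879] [ 4.65579105e-01  8.85006234e-01  3.83713443e-05 -2.48568552e-04] [-5.54544483e-01  4.39369869e-01  1.44388971e+00  4.37679594e-05
  1.25883437e+00 -1.15677652e+00] {'fx': 297.3186396354542, 'fy': 297.3186396354542, 'cx': 257.3268487491033, 'cy': 188.58647864344127, 'eye': array([ 0.48066026, -0.18760513,  0.37206508]), 'attitude': array([0.94203051, 0.2925943 , 0.04844702, 0.15690755])}
```

View pics/w1.png

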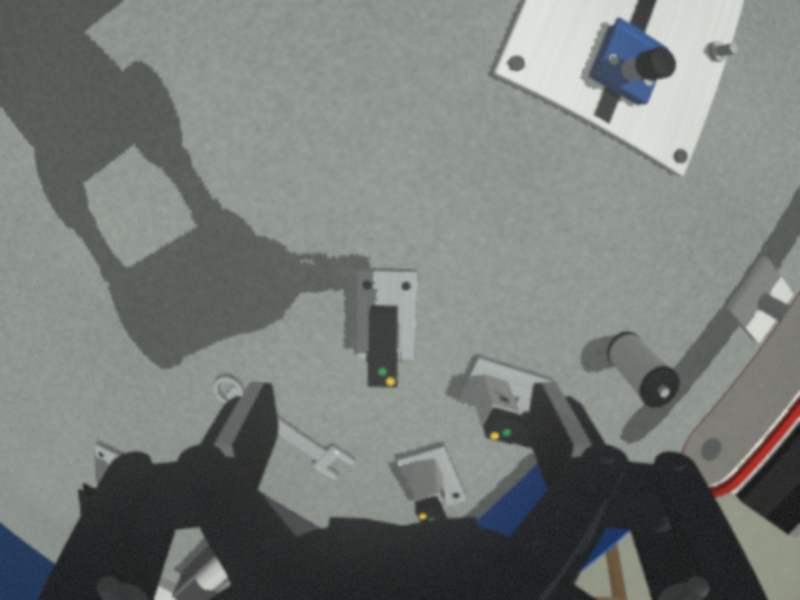

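The wrist view shows the chosen stand at (385,330): holes at the foot's upper end, around (367,285) and (406,286), and LEDs at the lower end, at (385,377). Next I'll measure the foot and fork ends to get the heading.

Run:
```python
from h import *
f=np.load("w1.npz",allow_pickle=True); im,d,c=f['im'],f['d'],f['c'].item(); P=cloud(c,d,True)
Q=lambda l,z:(onplane(c,np.array(l)*.64,z,True)[:,:2]*1000).round(1)
print('depth z check bench',P[150,150],P[60,330])
print('foot FL FR BR',Q([(359,270),(417,272),(413,360)],.010))
print('holes',Q([(367,285),(406,286)],.010))
print('fork front L,R, rear L,R',Q([(371,306),(397,307),(369,386),(397,387)],.078))
for v in range(170,260,6): print(v,P[v,245].round(3),im[v,245])
cv2.imwrite("pics/w1c.png",cv2.resize(im[160:260,200:300,::-1],(600,600),interpolation=3))
```

```text
depth z check bench [ 0.40417523 -0.32920354 -0.00082324] [ 0.53174514 -0.10181893 -0.00247849]
foot FL FR BR [[ 509.9 -292.3]
 [ 549.7 -267. ]
 [ 592.7 -334.1]]
holes [[ 522.3 -299.3]
 [ 549.1 -281.9]]
fork front L,R, rear L,R [[ 524.9 -289.3]
 [ 539.7 -279.9]
 [ 557.6 -342.3]
 [ 574.8 -331.4]]
170 [ 0.525 -0.281 -0.001] [140 146 139]
176 [ 0.529 -0.285  0.008] [173 179 175]
182 [ 0.533 -0.292  0.008] [168 177 172]
188 [ 0.537 -0.298  0.009] [170 177 173]
194 [ 0.542 -0.306  0.008] [158 164 161]
200 [ 0.534 -0.289  0.076] [59 64 61]
206 [ 0.538 -0.295  0.076] [63 65 65]
212 [ 0.542 -0.301  0.076] [63 65 64]
218 [ 0.546 -0.307  0.077] [61 63 63]
224 [ 0.55  -0.313  0.076] [61 66 61]
230 [ 0.554 -0.319  0.076] [63 66 66]
236 [ 0.558 -0.325  0.078] [ 74 144  87]
242 [ 0.563 -0.332  0.076] [64 69 67]
248 [ 0.59  -0.378 -0.002] [127 132 127]
254 [ 0.595 -0.387 -0.001] [149 158 150]
```

View pics/w1c.png

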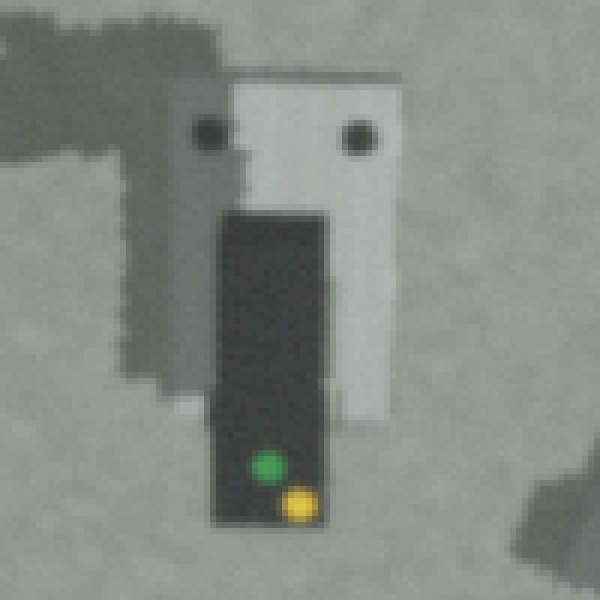

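The crop shows the whole foot outline, with holes at (210,133) and (358,138) and the fork spanning most of its length. The pillar is hidden, so I'll use the scene camera's depth to see which end it stands at.

Run:
```python
from h import *
F=np.array([.5298,-.2797]); u=np.array([-.537,.844]); n=np.array([.844,.537])
for cam in("scene","top"):
    c=robot.calibration(cam); f=np.load(cam+"0.npz"); P=cloud(c,f['d']); 
    q=P[...,:2]-F; s=-(q@u); t=q@n
    for lo,hi in((.018,.03),(.03,.045),(.045,.06),(.065,.085)):
        m=(P[...,2]>lo)&(P[...,2]<hi)&(s>-.03)&(s<.11)&(abs(t)<.03)
        print(cam,lo,m.sum(),(np.percentile(s[m],[5,25,50,75,95])*1000).round() if m.any() else '', (np.percentile(t[m],[5,50,95])*1000).round() if m.any() else '')
im=np.load("scene0.npz")['im']; cv2.imwrite("pics/s1.png",cv2.resize(im[155:195,165:225,::-1],(780,520),interpolation=3))
```

```text
scene 0.018 23 [48. 54. 60. 67. 72.] [ 1.  7. 13.]
scene 0.03 26 [47. 54. 62. 69. 73.] [-5.  9. 14.]
scene 0.045 29 [49. 53. 61. 68. 72.] [-1.  9. 12.]
scene 0.065 93 [17. 29. 45. 59. 70.] [-11.   2.  10.]
top 0.018 1 [9. 9. 9. 9. 9.] [-22. -22. -22.]
top 0.03 1 [40. 40. 40. 40. 40.] [-11. -11. -11.]
top 0.045 7 [12. 32. 53. 55. 59.] [-13. -11.  11.]
top 0.065 103 [ 9. 20. 35. 51. 62.] [-11.  -2.   8.]
```

View pics/s1.png

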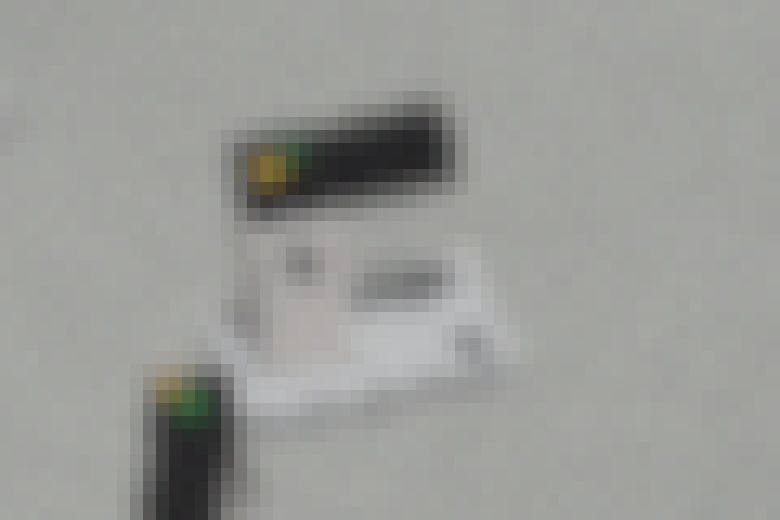

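The pillar stands about 60 mm behind the holed edge, so the holed end is the front and the stand's yaw is 32.5°. stand_mid is near (0.560, −0.328).

>>> step_arm(motion=[[1,-0.65,-0.09,0,0,0,0.067],[1,-0.65,-0.09,0,0,0,0],[1,0,0,0.8,0,0,0],[1,0,0,0.7,0,0,0],[1,0,0,0,0,0,0]])

```text
time_s: 3.28
tcp_pos: [0.5597, -0.3264, 0.1385]
orientation: [0.48, 0.877, 0.0, -0.003]
contact_force: [0.2, 0.2, -0.4]
finger_gap: 1.001
grasp_force: 0.0
```

```bash
cat > goal.py <<'E'
from h import *
def goal(xyz,yaw,q0=None):
    o=robot.get_obs(); r=R.from_quat(o['orientation']); ty=r.apply([0,1,0]); y0=np.degrees(np.arctan2(ty[1],ty[0]))
    print('t',o['time_s'],'tcp',o['tcp_pos'].round(4),'yaw',y0.round(2),'tilt',r.apply([0,0,1]).round(4),'F',o['contact_force'].round(1))
    print('shift units',(r.inv().apply(np.array(xyz)-o['tcp_pos'])/.06).round(3),'turn z units',((y0-yaw)/30).round(3))
E
python3 - <<'E'
from goal import *
goal([.5604,-.3278,.021],32.5)
c=robot.calibration("wrist"); im,d=robot.get_image("wrist"); P=cloud(c,d,True)
F=np.array([.5298,-.2797]); u=np.array([-.537,.844]); n=np.array([.844,.537]); q=P[...,:2]-F; s=-(q@u); t=q@n
m=(P[...,2]>.066)&(P[...,2]<.085)&(s>-.02)&(s<.1)&(abs(t)<.03)
print(m.sum(),s[m].min(),s[m].max(),t[m].min(),t[m].max(),cv2.minAreaRect((P[m][:,:2]*1000).astype(np.float32)))
E
```

```text
t 3.275 tcp [ 0.5597 -0.3264  0.1385] yaw 32.62 tilt [-0.0049  0.0035 -1.    ] F [ 0.2  0.2 -0.4]
shift units [-0.036  0.002  1.958] turn z units 0.004
2259 0.009579113882186978 0.0687784335216971 -0.011869819611336143 0.00994952674306362 ((549.9930419921875, -313.2949523925781), (21.77810287475586, 59.18907928466797), 32.65971374511719)
```

>>> step_arm(motion=[[1,-0.03,0,0.8,0,0,0],[1,0,-0.01,0.76,0,0,0],[1,0,0,0.4,0,0,0],[0,0,0,0,0,0,0],[0,0,0,0,0,0,0]], force=40)

```text
time_s: 3.95
tcp_pos: [0.5631, -0.3302, 0.0261]
orientation: [0.481, 0.877, -0.0, 0.002]
contact_force: [0.1, -0.1, 0.4]
finger_gap: 0.604
grasp_force: 0.0
```

>>> step_arm(motion=[[0,0,0,0,0,0,0],[0,0,0,0,0,0,0],[0,0,0,0,0,0,0],[0,0,0,0,0,0,0]])

```text
time_s: 4.45
tcp_pos: [0.5625, -0.33, 0.0254]
orientation: [0.481, 0.877, -0.0, 0.001]
contact_force: [-2.7, -0.3, 12.5]
finger_gap: 0.274
grasp_force: 39.0
```

>>> step_arm(motion=[[0,0,0,-0.3,0,0,0],[0,0,0,-0.6,0,0,0],[0,0,0,-0.7,0,0,0],[0,0,0,-0.6,0,0,0],[0,0,0,0,0,0,0]], force=60)

```text
time_s: 5.08
tcp_pos: [0.5631, -0.3302, 0.1595]
orientation: [0.481, 0.877, -0.0, 0.003]
contact_force: [0.5, 0.2, -5.2]
finger_gap: 0.278
grasp_force: 60.0
```

Run:
```python
from goal import *
goal([.5686,.0461,.145],12.4)
```

```text
t 5.075 tcp [ 0.5631 -0.3302  0.1595] yaw 32.47 tilt [ 0.0047 -0.0033 -1.    ] F [ 0.5  0.2 -5.2]
shift units [5.243 3.444 0.221] turn z units 0.669
```

>>> step_arm(motion=[[0,0.4,0.26,0,0,0,0],[0,0.7,0.46,0,0,0,0],[0,0.75,0.49,0,0,0,0],[0,0.75,0.49,0,0,0,0],[0,0.75,0.49,0,0,0,0]])

```text
time_s: 5.7
tcp_pos: [0.5634, -0.0864, 0.1545]
orientation: [0.481, 0.877, -0.0, -0.001]
contact_force: [1.0, 0.3, -4.8]
finger_gap: 0.274
grasp_force: 59.9
```

>>> step_arm(motion=[[0,0.75,0.49,0,0,0,0],[0,0.7,0.46,0,0,0,0],[0,0.43,0.3,0,0,0,0.1],[0,0,0,0,0,0,0.2],[0,0,0,0,0,0,0.2]])

```text
time_s: 6.32
tcp_pos: [0.5659, 0.0476, 0.1544]
orientation: [0.592, 0.806, -0.001, -0.001]
contact_force: [-0.7, -0.6, -4.1]
finger_gap: 0.275
grasp_force: 59.9
```

>>> step_arm(motion=[[0,0,0,0,0,0,0.17],[0,0,0,0,0,0,0],[0,0,0,0,0,0,0]])

```text
time_s: 6.7
tcp_pos: [0.5668, 0.0465, 0.1551]
orientation: [0.626, 0.78, -0.0, -0.001]
contact_force: [-0.6, -0.3, -4.0]
finger_gap: 0.272
grasp_force: 59.9
```

Run:
```python
from goal import *
goal([.5686,.0461,.145],12.4)
c=robot.calibration("wrist"); im,d=robot.get_image("wrist"); np.savez("w2.npz",im=im,d=d,c=np.array(c,dtype=object))
cv2.imwrite("pics/w2.png",cv2.resize(im[:,:,::-1],(800,600),interpolation=3))
```

```text
t 6.7 tcp [0.5668 0.0465 0.1551] yaw 12.5 tilt [-0.0013  0.     -1.    ] F [-0.6 -0.3 -4. ]
shift units [-0.013  0.027  0.169] turn z units 0.003
```

View pics/w2.png

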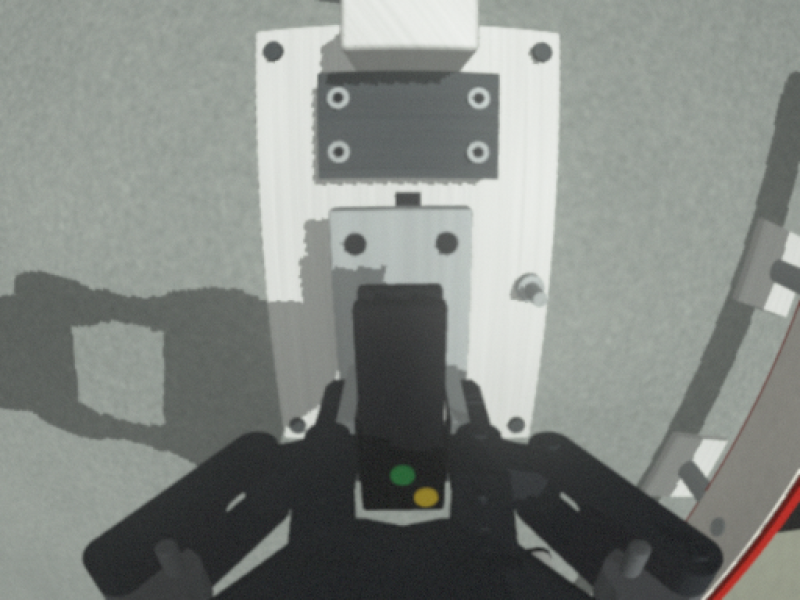

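The wrist view shows the stand held upright over the plate. Its foot's front corners are at (330,208) and (471,208), and the block's front corners at (316,178) and (498,179). I'll compute the alignment from these.

Run:
```python
from goal import *
f=np.load("w2.npz",allow_pickle=True); im,d,c=f['im'],f['d'],f['c'].item(); P=cloud(c,d,True)
tcp=robot.get_obs()['tcp_pos']; Q=lambda l,z:(onplane(c,np.array(l)*.64,z,True)[:,:2]-tcp[:2])*1000
def edge(name,p):
    v=p[1]-p[0]; a=np.degrees(np.arctan2(v[1],v[0])); print(name,'mid rel tcp',p.mean(0).round(1),'len',np.linalg.norm(v).round(1),'yaw',a.round(2))
    return p.mean(0)
k=edge('block front',Q([(317,178.5),(498,179.5)],.040)); 
edge('block back',Q([(319,74),(499,75)],.040)); edge('foot',Q([(331,208.5),(471,208.5)],.140)); edge('fork',Q([(357,290),(444,290)],.208-.0))
m=P[...,2]
print('foot z',np.median(m[140:150,230:285]),'block z',np.median(m[75:100,220:300]),'plate z',np.median(m[60:110,180:195]))
# block segmentation by depth
B=((m>.032)&(m<.048)).astype(np.uint8); B[:45]=0;B[120:]=0
q=P[B>0][:,:2]-tcp[:2]; print('block',cv2.minAreaRect((q*1000).astype(np.float32)))
G=((m>.128)&(m<.15)).astype(np.uint8); G[:125]=0;G[180:]=0; G[:,:205]=0; G[:,310:]=0
q=P[G>0][:,:2]-tcp[:2]; print('foot',cv2.minAreaRect((q*1000).astype(np.float32)))
```

```text
block front mid rel tcp [-10.4  62.7] len 100.3 yaw 12.29
block back mid rel tcp [-22.3 120.1] len 97.8 yaw 12.42
foot mid rel tcp [-13.1  59.6] len 47.6 yaw 12.48
fork mid rel tcp [-11.5  53. ] len 17.4 yaw 12.51
foot z 0.13811146529491986 block z 0.0388929977355274 plate z 0.010368042407047862
block ((-16.866363525390625, 92.0616455078125), (100.60423278808594, 59.615501403808594), 12.475197792053223)
foot ((-10.513671875, 46.476531982421875), (50.212127685546875, 26.188968658447266), 13.038896560668945)
```

>>> step_arm(motion=[[0,-0.13,0.045,0.3,0,0,0],[0,0,0,0.6,0,0,0],[0,0,0,0.6,0,0,0],[0,0,0,0.25,0,0,0],[0,0,0,0,0,0,0]])

```text
time_s: 7.38
tcp_pos: [0.5714, 0.0389, 0.0497]
orientation: [0.627, 0.779, -0.001, -0.001]
contact_force: [0.1, 0.7, -3.9]
finger_gap: 0.274
grasp_force: 59.7
```

```bash
cat > look.py <<'E'
from goal import *
import sys
goal([.5686,.0461,.145],12.4)
c=robot.calibration("wrist"); o=robot.get_obs(); tcp=o['tcp_pos']; im,d=robot.get_image("wrist"); P=cloud(c,d,True)
np.savez("w3.npz",im=im,d=d,c=np.array(c,dtype=object))
cv2.imwrite(f"pics/{sys.argv[1]}.png",cv2.resize(im[40:240,150:370,::-1],(660,600),interpolation=3))
rx=np.array([.977,.215]); ry=np.array([-.215,.977]); m=P[...,2]
print('foot z',np.median(m[155:162,235:275]),'block z',np.median(m[100:125,225:300]))
E
python3 look.py w3
```

```text
t 7.375 tcp [0.5714 0.0389 0.0497] yaw 12.36 tilt [-0.002  0.    -1.   ] F [ 0.1  0.7 -3.9]
shift units [ 0.128 -0.023 -1.588] turn z units -0.001
foot z 0.03277638947252204 block z 0.03775736690842865
```

View pics/w3.png

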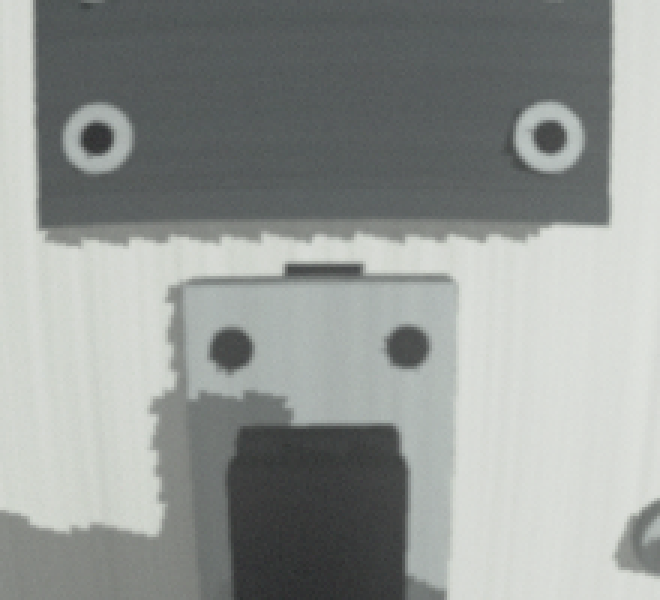

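The crop shows the foot square to the block, with front corners at (183,284) and (457,280) and the block's edge from (38,228) to (609,224). Its slot is on the centre line.

Run:
```python
from h import *
f=np.load("w3.npz",allow_pickle=True); c=f['c'].item(); tcp=robot.get_obs()['tcp_pos']
M=np.array([[.977,.215],[-.215,.977]])
Q=lambda l,z:((onplane(c,np.array(l)/3+[149.67,39.67],z,True)[:,:2]-tcp[:2])*1000)@M.T
for n,l,z in(('block',[(38,228),(609,224)],.040),('foot',[(183,284),(457,280)],.0343),('slot front',[(285,265),(363,265)],.012)):
    p=Q(l,z); v=p[1]-p[0]; print(n,p.mean(0).round(1),np.linalg.norm(v).round(1),'yaw rel',np.degrees(np.arctan2(v[1],v[0])).round(2))
```

```text
block [ 0.1 72.3] 99.1 yaw rel 0.37
foot [-0.5 60.8] 48.7 yaw rel 0.79
slot front [ 0.2 60.8] 15.7 yaw rel -0.03
```

>>> step_arm(motion=[[0,0,0.008,0.1,0,0,0],[0,0,0,0.08,0,0,0],[0,0,0,0,0,0,0],[0,0,0,0,0,0,0]])

```text
time_s: 7.92
tcp_pos: [0.5725, 0.0392, 0.0401]
orientation: [0.627, 0.779, 0.0, 0.0]
contact_force: [0.2, 0.8, -4.9]
finger_gap: 0.272
grasp_force: 59.8
```

>>> step_arm(motion=[[0,0,0,0.015,0,0,0],[0,0,0,0,0,0,0]])

```text
time_s: 8.18
tcp_pos: [0.5723, 0.0392, 0.039]
orientation: [0.627, 0.779, 0.0, 0.0]
contact_force: [0.0, -0.3, -4.7]
finger_gap: 0.274
grasp_force: 59.8
```

>>> step_arm(motion=[[0,0,0,0.015,0,0,0],[0,0,0,0,0,0,0]])

```text
time_s: 8.43
tcp_pos: [0.5723, 0.0392, 0.038]
orientation: [0.627, 0.779, -0.0, -0.0]
contact_force: [-0.2, -0.3, -4.9]
finger_gap: 0.273
grasp_force: 59.8
```

>>> step_arm(motion=[[0,0,0,0.01,0,0,0],[0,0,0,0,0,0,0]])

```text
time_s: 8.68
tcp_pos: [0.5723, 0.0392, 0.0375]
orientation: [0.627, 0.779, 0.0, 0.0]
contact_force: [-0.1, 0.6, -2.4]
finger_gap: 0.276
grasp_force: 60.3
```

>>> step_arm(motion=[[0,0,0,0.008,0,0,0],[0,0,0,0,0,0,0]])

```text
time_s: 8.93
tcp_pos: [0.5724, 0.0393, 0.0375]
orientation: [0.627, 0.779, 0.0, 0.0]
contact_force: [-3.5, 0.3, 6.9]
finger_gap: 0.277
grasp_force: 61.5
```

>>> step_arm(motion=[[0,0.05,0,-0.006,0,0,0],[0,0.07,0,0,0,0,0],[0,0.06,0,0,0,0,0],[0,0,0,0,0,0,0]])

```text
time_s: 9.43
tcp_pos: [0.5702, 0.0502, 0.0375]
orientation: [0.627, 0.779, 0.0, 0.0]
contact_force: [0.3, 2.3, 4.2]
finger_gap: 0.276
grasp_force: 60.7
```

>>> step_arm(motion=[[0,0.05,0,0,0,0,0],[0,0.05,0,0,0,0,0],[0,0.05,0,0,0,0,0],[0,0,0,0,0,0,0]])

```text
time_s: 9.93
tcp_pos: [0.5683, 0.0587, 0.0375]
orientation: [0.627, 0.779, 0.0, 0.0]
contact_force: [1.0, -1.1, 5.0]
finger_gap: 0.271
grasp_force: 60.8
```

>>> step_arm(motion=[[0,0.05,0,-0.004,0,0,0],[0,0.04,0,0,0,0,0],[0,0,0,0,0,0,0]])

```text
time_s: 10.3
tcp_pos: [0.5667, 0.0641, 0.0375]
orientation: [0.627, 0.779, -0.0, -0.0]
contact_force: [0.8, 0.3, 0.9]
finger_gap: 0.275
grasp_force: 60.6
```

>>> step_arm(motion=[[0,0.01,0,0,0,0,0],[0,0.01,0,0,0,0,0],[0,0.01,0,0,0,0,0]])

```text
time_s: 10.68
tcp_pos: [0.5664, 0.0656, 0.0375]
orientation: [0.627, 0.779, -0.0, -0.0]
contact_force: [-0.1, -2.9, -1.5]
finger_gap: 0.272
grasp_force: 60.4
```

>>> step_arm(motion=[[0,0.01,0,0,0,0,0],[0,0.01,0,0,0,0,0],[0,0.01,0,0,0,0,0]])

```text
time_s: 11.05
tcp_pos: [0.566, 0.0674, 0.0375]
orientation: [0.627, 0.779, -0.0, -0.0]
contact_force: [-0.5, -2.2, -2.7]
finger_gap: 0.269
grasp_force: 60.2
```

>>> step_arm(motion=[[0,0.007,0,0,0,0,0],[0,0.007,0,0,0,0,0],[0,0,0,0,0,0,0]], force=25)

```text
time_s: 11.42
tcp_pos: [0.5658, 0.0682, 0.0375]
orientation: [0.627, 0.779, -0.0, -0.0]
contact_force: [0.3, -0.3, -4.2]
finger_gap: 0.272
grasp_force: 60.1
```

>>> step_arm(motion=[[0,0.007,0,0,0,0,0],[0,0.007,0,0,0,0,0],[0,0,0,0,0,0,0]])

```text
time_s: 11.8
tcp_pos: [0.5657, 0.0691, 0.0376]
orientation: [0.627, 0.779, -0.0, -0.0]
contact_force: [-0.0, 0.1, -4.9]
finger_gap: 0.277
grasp_force: 60.0
```

>>> step_arm(motion=[[0,0.007,0,0,0,0,0],[0,0.007,0,0,0,0,0],[0,0,0,0,0,0,0]])

```text
time_s: 12.18
tcp_pos: [0.5656, 0.0698, 0.0376]
orientation: [0.627, 0.779, -0.0, -0.0]
contact_force: [-1.1, 0.4, -4.6]
finger_gap: 0.273
grasp_force: 60.0
```

>>> step_arm(motion=[[0,0.008,0,0,0,0,0],[0,0.007,0,0,0,0,0],[0,0,0,0,0,0,0]])

```text
time_s: 12.55
tcp_pos: [0.5655, 0.0707, 0.0376]
orientation: [0.627, 0.779, 0.0, 0.0]
contact_force: [0.1, 0.7, -3.9]
finger_gap: 0.273
grasp_force: 60.0
```

>>> step_arm(motion=[[0,0.008,0,0,0,0,0],[0,0.008,0,0,0,0,0],[0,0,0,0,0,0,0]])

```text
time_s: 12.92
tcp_pos: [0.5652, 0.0717, 0.0376]
orientation: [0.627, 0.779, -0.0, -0.0]
contact_force: [-0.6, 0.4, -5.5]
finger_gap: 0.275
grasp_force: 60.0
```

>>> step_arm(motion=[[0,0.008,0,0,0,0,0],[0,0.008,0,0,0,0,0],[0,0,0,0,0,0,0]])

```text
time_s: 13.3
tcp_pos: [0.565, 0.0726, 0.0376]
orientation: [0.627, 0.779, -0.0, -0.0]
contact_force: [-0.3, 0.5, -4.5]
finger_gap: 0.27
grasp_force: 60.0
```

>>> step_arm(motion=[[0,0.008,0,0,0,0,0],[0,0.008,0,0,0,0,0],[0,0,0,0,0,0,0]])

```text
time_s: 13.68
tcp_pos: [0.5648, 0.0735, 0.0376]
orientation: [0.627, 0.779, 0.0, 0.0]
contact_force: [0.3, 0.7, -4.9]
finger_gap: 0.273
grasp_force: 60.0
```

>>> step_arm(motion=[[0,0.008,0,0,0,0,0],[0,0.008,0,0,0,0,0],[0,0,0,0,0,0,0]])

```text
time_s: 14.05
tcp_pos: [0.5646, 0.0745, 0.0376]
orientation: [0.627, 0.779, -0.0, 0.0]
contact_force: [0.0, -0.3, -4.3]
finger_gap: 0.272
grasp_force: 60.0
```

>>> step_arm(motion=[[0,0.008,0,0,0,0,0],[0,0.008,0,0,0,0,0],[0,0,0,0,0,0,0]])

```text
time_s: 14.42
tcp_pos: [0.5644, 0.0754, 0.0376]
orientation: [0.627, 0.779, 0.0, -0.0]
contact_force: [-0.5, -0.0, -4.5]
finger_gap: 0.271
grasp_force: 60.0
```

>>> step_arm(motion=[[0,0.009,0,0,0,0,0],[0,0.008,0,0,0,0,0],[0,0,0,0,0,0,0]])

```text
time_s: 14.8
tcp_pos: [0.5642, 0.0764, 0.0376]
orientation: [0.627, 0.779, -0.0, -0.0]
contact_force: [0.4, -0.4, -5.1]
finger_gap: 0.276
grasp_force: 60.0
```

>>> step_arm(motion=[[0,0.009,0,0,0,0,0],[0,0.008,0,0,0,0,0],[0,0,0,0,0,0,0]])

```text
time_s: 15.18
tcp_pos: [0.564, 0.0772, 0.0376]
orientation: [0.627, 0.779, -0.0, 0.0]
contact_force: [1.3, -3.3, -4.0]
finger_gap: 0.273
grasp_force: 60.0
```

>>> step_arm(motion=[[0,0.004,0,0,0,0,0],[0,0,0,0,0,0,0]])

```text
time_s: 15.42
tcp_pos: [0.564, 0.0773, 0.0377]
orientation: [0.627, 0.779, -0.0, 0.0]
contact_force: [-0.4, -6.4, -3.0]
finger_gap: 0.274
grasp_force: 60.2
```

>>> step_arm(motion=[[0,0.003,0,0.004,0,0,0],[0,0,0,0,0,0,0]])

```text
time_s: 15.68
tcp_pos: [0.5641, 0.0773, 0.0375]
orientation: [0.627, 0.779, -0.0, 0.0]
contact_force: [-0.3, -7.6, -1.9]
finger_gap: 0.275
grasp_force: 60.5
```

The foot bears on the stop: the force rose to about 8 N with no further advance. I'm releasing and rising.

>>> step_arm(motion=[[0.65,0,0,0,0,0,0],[0.65,0,0,0,0,0,0],[0.65,0,0,0,0,0,0],[0.65,0,0,0,0,0,0]])

```text
time_s: 16.18
tcp_pos: [0.5639, 0.0779, 0.0374]
orientation: [0.627, 0.779, 0.0, -0.0]
contact_force: [0.7, 1.1, -1.8]
finger_gap: 0.652
grasp_force: 0.0
```

>>> step_arm(motion=[[0.65,0,0,-0.4,0,0,0],[0.65,0,0,-0.8,0,0,0],[0.65,0,0,-0.6,0,0,0],[0.65,0,0,0,0,0,0]])

```text
time_s: 16.68
tcp_pos: [0.5654, 0.0779, 0.148]
orientation: [0.627, 0.779, 0.002, 0.002]
contact_force: [-0.5, -0.8, -1.1]
finger_gap: 0.651
grasp_force: 0.0
```

>>> step_arm(motion=[[0.65,-0.6,0,0,0,0,0],[0.65,-0.8,0,0,0,0,0],[0.65,-0.8,0,0,0,0,0],[0.65,-0.3,0,0,0,0,0],[0.65,0,0,0,0,0,0]])

```text
time_s: 17.3
tcp_pos: [0.5957, -0.0695, 0.1446]
orientation: [0.628, 0.779, -0.0, -0.0]
contact_force: [-0.4, 0.8, -0.5]
finger_gap: 0.647
grasp_force: 0.0
```

```bash
python3 look.py w4
python3 - <<'E'
from goal import *
f=np.load("w3.npz",allow_pickle=True); im,d,c=f['im'],f['d'],f['c'].item(); P=cloud(c,d,True)
cv2.imwrite("pics/w4.png",cv2.resize(im[:,:,::-1],(800,600),interpolation=3))
z=P[...,2]; m=((z>.074)&(z<.095)).astype(np.uint8)
for k in cv2.findContours(m,0,1)[0]:
    if cv2.contourArea(k)>30:
        q=P[k[:,0,1],k[:,0,0]]; print(k[:,0].mean(0),cv2.minAreaRect((q[:,:2]*1000).astype(np.float32)),q[:,2].mean())
E
```

```text
t 17.3 tcp [ 0.5957 -0.0695  0.1446] yaw 12.26 tilt [-1.e-03  3.e-04 -1.e+00] F [-0.4  0.8 -0.5]
shift units [ 1.978 -0.033 -0.006] turn z units -0.005
foot z 0.08192192496863823 block z 0.03014277471364918
[367.48529412 350.51470588] ((755.4126586914062, -221.01441955566406), (24.9810848236084, 38.705833435058594), 45.73471450805664) 0.07708227856769657
[485.58802817 275.88028169] ((857.8206787109375, -107.82373046875), (6.073632717132568, 160.85459899902344), 0.22167105972766876) 0.08353105485470816
[257.63043478 153.16304348] ((588.0494995117188, -31.175142288208008), (22.178380966186523, 21.52106475830078), 2.96224308013916) 0.079905791208845
[257.71764706   5.31764706] ((566.1839599609375, 70.61447143554688), (21.772090911865234, 5.258751392364502), 12.678182601928711) 0.08268720360550318
```

View pics/w4.png

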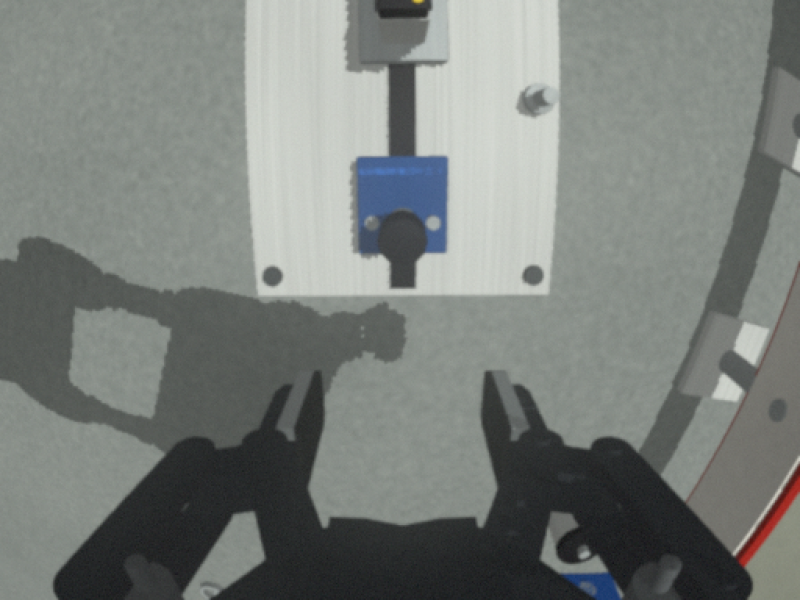

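The view shows the stand upright in place, with the toe drawn back and its knob at (402,238), i.e. (0.588, −0.031). I'll grip the knob.

>>> step_arm(motion=[[0.65,0.3,0,0,0,0,0],[0.65,0.35,0.01,0,0,0,0],[0.65,0,0,0.5,0,0,0],[0.65,0,0,0.7,0,0,0],[0.65,0,0,0.4,0,0,0]])

```text
time_s: 17.98
tcp_pos: [0.587, -0.0281, 0.0478]
orientation: [0.626, 0.78, -0.0, -0.001]
contact_force: [0.7, -0.2, 0.4]
finger_gap: 0.651
grasp_force: 0.0
```

>>> step_arm(motion=[[0,0,0,0,0,0,0],[0,0,0,0,0,0,0],[0,0,0,0,0,0,0],[0,0,0,0,0,0,0],[0,0,0,0,0,0,0]], force=40)

```text
time_s: 18.6
tcp_pos: [0.5869, -0.0297, 0.0503]
orientation: [0.627, 0.779, -0.0, -0.001]
contact_force: [-7.1, 1.8, -2.8]
finger_gap: 0.255
grasp_force: 39.7
```

>>> step_arm(motion=[[0,0.1,-0.007,0,0,0,0],[0,0.2,0,0,0,0,0],[0,0.2,0,0,0,0,0],[0,0.2,0,0,0,0,0],[0,0,0,0,0,0,0]])

```text
time_s: 19.23
tcp_pos: [0.5778, 0.0115, 0.0503]
orientation: [0.627, 0.779, -0.0, -0.001]
contact_force: [-6.5, 0.7, -2.0]
finger_gap: 0.258
grasp_force: 39.9
```

>>> step_arm(motion=[[0,0.1,0,0,0,0,0],[0,0.06,0,0,0,0,0],[0,0,0,0,0,0,0]])

```text
time_s: 19.6
tcp_pos: [0.5759, 0.0202, 0.0503]
orientation: [0.627, 0.779, -0.0, -0.0]
contact_force: [-7.4, 0.9, -1.1]
finger_gap: 0.255
grasp_force: 40.0
```

>>> step_arm(motion=[[0,0.02,-0.008,0,0,0,0],[0,0.02,0,0,0,0,0],[0,0.02,0,0,0,0,0],[0,0.02,0,0,0,0,0]])

```text
time_s: 20.1
tcp_pos: [0.575, 0.0243, 0.0503]
orientation: [0.627, 0.779, -0.0, 0.0]
contact_force: [-4.8, -4.5, -2.2]
finger_gap: 0.258
grasp_force: 39.8
```

```bash
python3 look.py w5
python3 - <<'E'
from goal import *
f=np.load("w3.npz",allow_pickle=True); im=f['im']
cv2.imwrite("pics/w5.png",cv2.resize(im[60:300,100:420,::-1],(800,600),interpolation=3))
E
```

```text
t 20.1 tcp [0.575  0.0243 0.0503] yaw 12.37 tilt [-1.e-04 -4.e-04 -1.e+00] F [-4.8 -4.5 -2.2]
shift units [ 0.377 -0.026 -1.579] turn z units -0.001
foot z 0.08881709309209812 block z 0.08812352676696265
```

View pics/w5.png

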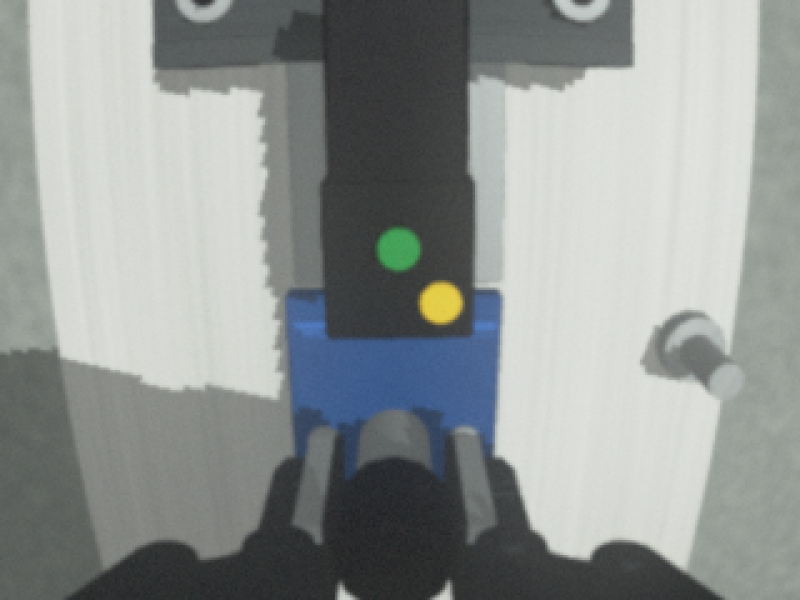

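The view shows the toe following, its nose at (395,295) just reaching the foot's rear edge, with nothing fouling. I'll close in slowly.

>>> step_arm(motion=[[0,0.015,-0.004,0,0,0,0],[0,0.015,0,0,0,0,0]])

```text
time_s: 20.4
tcp_pos: [0.5746, 0.026, 0.0503]
orientation: [0.627, 0.779, -0.0, 0.0]
contact_force: [-5.4, -3.9, -0.8]
finger_gap: 0.26
grasp_force: 40.1
```

>>> step_arm(motion=[[0,0.01,-0.004,0,0,0,0],[0,0.01,0,0,0,0,0]])

```text
time_s: 20.65
tcp_pos: [0.5744, 0.0272, 0.0502]
orientation: [0.627, 0.779, 0.0, 0.0]
contact_force: [-3.5, -3.9, 3.4]
finger_gap: 0.257
grasp_force: 40.4
```

>>> step_arm(motion=[[0,0.009,0,0,0,0,0],[0,0.009,0,0,0,0,0]])

```text
time_s: 20.9
tcp_pos: [0.5741, 0.0282, 0.0502]
orientation: [0.627, 0.779, 0.0, 0.0]
contact_force: [-4.6, -4.0, 4.7]
finger_gap: 0.254
grasp_force: 40.4
```

>>> step_arm(motion=[[0,0.009,0,0,0,0,0],[0,0.009,0,0,0,0,0]])

```text
time_s: 21.15
tcp_pos: [0.574, 0.0287, 0.0503]
orientation: [0.627, 0.779, -0.0, 0.001]
contact_force: [-4.0, -13.8, 2.1]
finger_gap: 0.259
grasp_force: 40.5
```

>>> step_arm(motion=[[0,0,0,0,0,0,0]])

```text
time_s: 21.28
tcp_pos: [0.574, 0.0287, 0.0503]
orientation: [0.627, 0.779, -0.0, 0.001]
contact_force: [-3.8, -10.8, 2.3]
finger_gap: 0.254
grasp_force: 40.5
```

>>> step_arm(motion=[[0,0.003,0,0,0,0,0],[0,0,0,0,0,0,0]])

```text
time_s: 21.52
tcp_pos: [0.574, 0.0287, 0.0503]
orientation: [0.627, 0.779, -0.0, 0.001]
contact_force: [-3.6, -12.0, 3.9]
finger_gap: 0.258
grasp_force: 40.5
```

>>> step_arm(motion=[[0.6,0,0,0,0,0,0],[0.6,0,0,0,0,0,0],[0.6,0,0,0,0,0,0],[0.6,0,0,0,0,0,0]])

```text
time_s: 22.02
tcp_pos: [0.5738, 0.0296, 0.0494]
orientation: [0.627, 0.779, 0.0, 0.0]
contact_force: [-0.1, 0.1, -0.0]
finger_gap: 0.595
grasp_force: 0.0
```

>>> step_arm(motion=[[0.6,0,0,-0.4,0,0,0],[0.6,0,0,-0.8,0,0,0],[0.6,0,0,-0.8,0,0,0],[0.6,-0.7,0,0,0,0,0],[0.6,-0.5,0,0,0,0,0]])

```text
time_s: 22.65
tcp_pos: [0.5896, -0.0419, 0.1702]
orientation: [0.627, 0.779, 0.0, 0.001]
contact_force: [-0.1, 0.5, -1.3]
finger_gap: 0.598
grasp_force: 0.0
```

>>> step_arm(motion=[[0.6,-0.4,0,0,0,0,0],[0.6,0,0,0,0,0,0],[0.6,0,0,0,0,0,0]])

```text
time_s: 23.02
tcp_pos: [0.5939, -0.0638, 0.1691]
orientation: [0.627, 0.779, -0.0, -0.0]
contact_force: [0.4, 0.6, 0.3]
finger_gap: 0.601
grasp_force: 0.0
```

Run:
```python
from goal import *
o=robot.get_obs(); print(o['time_s'],o['contact_force'],o['tcp_pos'])
im,d=robot.get_image("wrist"); cv2.imwrite("pics/w6.png",cv2.resize(im[0:240,100:420,::-1],(800,600),interpolation=3))
```

```text
23.025 [0.43541006 0.5647024  0.33154149] [ 0.59393448 -0.06381982  0.1691235 ]
```

View pics/w6.png

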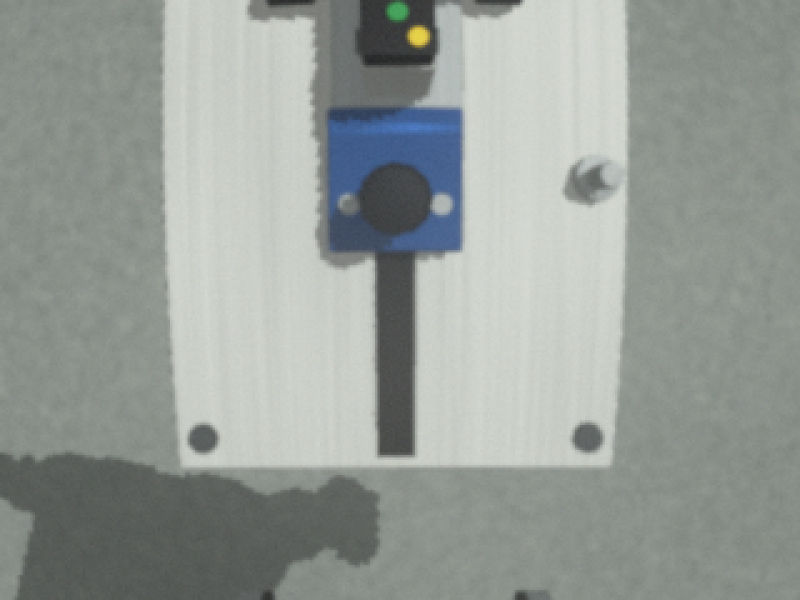

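The final view shows the toe's nose at (395,112) lapped over the foot's rear edge. The stand is upright, the bolt at (597,178) is untouched, and the gripper is clear. I'm handing in.

```bash
python3 -c "
from bench import robot
print(robot.close_job())"
```

```text
the job is handed in; nothing more can be done
None
```

The stand's foot is under the overhang against the hidden stop (felt about 28 mm in, pushed with about 8 N), the blue toe was pressed home with about 12 N at the knob, and the job was handed in at about 23 s with the gripper clear; the hand-in returned no verdict.

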